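Clamp the germination box door with its draw latch

TASK

The door of the white germination box is standing ajar on its rubber seal. Bring the latch's wire loop over and hook it behind the keeper on the door, then swing the lever back and press it down past centre until it lies fully home, so that the latch holds the door drawn tight by itself. Do it by feel, never pushing on the lever, door or box with more than about 30 N, and leave the pots and tools as they are.

Things in the scene. Friction and masses are not known exactly. Their poses are not given: they have to be found in the camera images.
- germ_box: white insulated germination box for seed trays, fixed on the bench: shell 280 mm long, 220 mm wide, flat top 140 mm above the bench. Origin on the bench under the shell's centre. Its x axis points along its length to the door end (shell ends at x = +140 mm), y across, z up. A steel draw latch stands on the centre line (y = 0) of its top at the door end and moves in that upright plane.
- box_door (a joint): how far the door stands ajar, rad. A 40 mm thick white panel across the end of the box, hinged along its lower edge 10 mm above the bench, its top level with the box's top. The rubber seal holds it about 0.045 rad (6 mm at the top) ajar, as a spring of about 20 N per mm at the top; the closed latch draws it to about 0.016 rad.
- keeper (a point): seat of the steel keeper on the door's top: where the middle of the loop's bar lies when clamped, 3 mm above the door's top; axes as the box's. The keeper is a hook 26 mm wide, 15 mm high: an upright on the box side of the seat and a nose sloping out over the seat. The bar passes down only where its middle is about 8 mm or more beyond the seat (away from the box). The flat door top reaches 32 mm beyond it.
- lever_pivot (a point): the lever's pivot pin on the box's centre line, 20 mm inside the end of the shell (120 mm from the box's origin along x), 12 mm above the box's top. With the door ajar the keeper's seat is 41 mm beyond it along the box's x and 9 mm lower. Its axes turn with the lever.
- latch_lever (a joint): lever angle, rad: 0 = flat, pointing back along the box's -x (home, on its stop); 1.57 upright; 2.0 = leaning to the door, on its other stop. Stays where left (friction 0.1 N m). With the loop hooked the load comes on near 1.0, needs about 0.4 N m around 0.5, dead centre is 0.08, below which the load holds it. Only from about 1.5 up does the loop reach past the nose (12 mm beyond the seat at 2.0).
- lever_tip (a point): end of the lever, a plain steel strip 22 mm wide and 3 mm thick, 61 mm from the pivot; its last 12 mm turn slightly up (away from the box top when shut). Shut, the strip's upper face is 16 to 17 mm above the box's top.
- latch_loop (a joint): angle of the wire loop about its pin relative to the lever, rad; the pin is 15 mm from the pivot along the lever. Loop angle less lever angle = how far the loop points up from the box's +x. About -0.2 = clamped on the keeper; 3.14 = lying along the lever; 3.64 = thrown back behind the lever on its stop, as at the start. It swings freely and falls to the side it leans to.
- loop_bar (a point): middle of the loop's cross bar, 52 mm from the loop's pin. The loop is a U of 5 mm round steel wire, 42 mm wide overall, 32 mm inside, lever and keeper fitting between its arms; 30 g. It can be pinched across its 42 mm width near the bar; pulled outwards by it with 7 to 10 N, the lever follows.
- label_pot: small clay pot, 60 mm across the rim, 50 mm high, standing on top of the germination box towards its closed end; origin under its centre
- dibber: turned wooden dibber, 108 mm long, 22 mm thick, lying on top of the box towards its closed end; origin under its middle
- clay_pot: clay pot, 100 mm across the rim, 85 mm high, on the bench beyond the door end of the box; origin under its centre
- black_pot: black plastic pot, 90 mm across, 80 mm high, on the bench; origin under its centre
- trowel: hand trowel with wooden handle, 290 mm long, lying on the bench; origin under its middle
- sprayer: orange trigger sprayer, 80 mm across, 170 mm high; origin under its centre
- snips: red-handled snips, 160 mm long, lying on the bench; origin under the pivot
- keeper_nose (a point): end of the keeper's nose, 6 mm beyond the seat, 10 mm above the door's top, with 9 mm clear beneath it. The loop's bar must drop behind it, down to the door's top, then be drawn back under it.

How it is judged:
By the outcome, as a careful person would: the job done as asked, in the order asked, and still so for the second after the job is handed in, with the robot touching nothing.
It also fails if it takes over 48 s, if anything falls off the work surface, if the arm or the gripper's body presses on something with over 40 N, if the wrist force passes 120 N, or if a joint passes its speed limit or range.

ROBOT

A 6-joint arm with a two-finger parallel gripper is mounted at the origin on the work surface. World frame = base frame: x ahead of the robot, y to its left, z up, the work surface at z = 0. Lengths are in m, angles in rad, forces in N, time in s.
With the tool pointing down it reaches from about 0.25 to 0.775 m from the base axis. Payload 4 kg.
Tool frame: the origin (TCP) lies at the very end of the fingers, on their centre line; the grasp point (between the pads) lies 19 mm behind it; z points along the fingers, y is the line along which they close (so a half turn about z gives the same grasp; the last joint's range is limited). The gripper opens to 94 mm and grips with 3 to 60 N. Pads are 16 mm wide; open, the fingers measure 119 mm over their backs; the gripper's body (75 mm by 177 mm) begins 78 mm behind the grasp point.
Start: joints at [0.999, 0.087, 1.371, -0, 1.684, -0.103], TCP at [0.249, 0.491, 0.206] pointing down, gripper open.
Joint ranges: [-3.1, 3.1], [-0.76, 2.03], [0.27, 2.55], [-1.08, 4.22], [0.17, 2.65], [-2.57, 2.57]. Speed limits (rad/s): [2.79, 2.79, 3.14, 3.14, 3.14, 3.14].

INTERFACE

Orientations are given as a unit quaternion [x, y, z, w].
In Python, from workcell import manip, snapshot, camera_model gives the robot as it stands.
- The arm moves only by the tool carry_out, never from a script. Its argument "series" is a list of rows, each an object of numbers: "x", "y", "z": the shift along the tool's x, y, z in cm; "twist": the turn about the tool's z in rad. A call has exactly 8 rows; each row shifts and turns the commanded pose from where the row before left it, along the tool's axes as they then stand; what a row does not reach is not made up. A row lasts 1/8 s, in which the tool goes at most 62.5 mm and 10.7 degrees, less where a joint would pass 70% of its speed; a pose out of reach is approached as far as the arm can. A call with a gripper value outside its range is refused whole. "jaw" is the closure, from 0 (fully open) to 1 (shut), set as the call begins (left out, the last holds). The fingers move at their own pace and stop on an object; "newtons" is the grip in N (left out, the last holds). Time passes only in rows, so rows that do not move let the fingers close, or fill a call up. It gives the time, the measured TCP pose, the force, the opening and the grip force at its end, in the units of the state.
- manip.state(): the state, without advancing time (a new reading comes with each control period).
- snapshot(name): name is "scene" or "top"; returns the picture (384x512x3 uint8, red, green, blue); there is no depth.
- camera_model(name): a dict with "fx", "fy", "cx", "cy" (pixels), "world_from_camera" (4x4, takes a point from camera to world coordinates). Camera axes: x right, y down, z forward; pixel columns grow to the right and rows downward; lengths in m; the calibration is good to about 2 mm. A picture is of the moment at which its call begins. camera_model takes no time and is no camera call.
- manip.hand_in(): hands the job in; it is judged then, once.
The state is a dict: "time": time; "joints": joint angles; "joint_vel": joint speeds; "tau": joint torques, N m; "position": TCP position; "ee_rot": TCP orientation; "force": force on the tool from outside, world axes, zero at the start; "wrist_torque": the same for the moment, N m; "finger_gap": opening from 0.0 (shut) to 1.0 (fully open); "gripper_force": force on a finger pad.
Only numpy, scipy, OpenCV 4.12 (cv2) and the standard library are available. Lean on these libraries where they do the work, as an engineer would, in place of code of your own. Each camera call takes 0.05 s, during which the arm holds its last target. There are 200 camera calls.

## Working session

There is one attempt and no reset: what is moved stays moved. The work goes in short steps, Python scripts to look and compute and a tool call to move; the robot and the scene stay as the last step left them, time stands still between calls to the robot, and variables do not carry over. Pictures are saved under pics/ and viewed, at most 10 in all, crops included, and the job is handed in when it is done.

Besides the shell and the picture viewer there is one more tool, called after "Emit:" as name(argument=value, ...) on one line, values as JSON. carry_out: Moves the arm, as the interface text tells. Its arguments: {"type":"object","properties":{"series":{"type":"array","items":{"type":"object","properties":{"x":{"type":"number"},"y":{"type":"number"},"z":{"type":"number"},"twist":{"type":"number"}}}},"jaw":{"type":"number"},"newtons":{"type":"number"}},"required":["series"]}

```bash
ls; mkdir -p pics
python3 - <<'E'
from workcell import manip, snapshot, camera_model
import cv2
s=manip.state(); print({k:s[k] for k in ('time','position','ee_rot','force','finger_gap')})
for n in ('scene','top'):
    im=snapshot(n)[:,:,::-1]; cv2.imwrite(f'pics/{n}0.png',im)
    m=camera_model(n); print(n,m)
a=cv2.imread('pics/scene0.png');b=cv2.imread('pics/top0.png')
E
```

```text
pics
{'time': 0.0, 'position': array([0.24820945, 0.4901859 , 0.20432484]), 'ee_rot': array([ 2.32271639e-01,  9.72650336e-01, -1.04039512e-03, -3.56178375e-04]), 'force': array([ 0.06114831, -0.44651696,  0.02224052]), 'finger_gap': 1.0003775729708708}
scene {'fx': 402.9305222592011, 'fy': 402.9305222592011, 'cx': 254.75810026618984, 'cy': 191.0812100321193, 'world_from_camera': array([[-0.02184756,  0.59361717, -0.80445096,  1.50036424],
       [ 0.99961427,  0.0267704 , -0.00739356, -0.02566027],
       [ 0.01714653, -0.80430219, -0.59397305,  0.85604211],
       [ 0.        ,  0.        ,  0.        ,  1.        ]])}
top {'fx': 389.85256692775573, 'fy': 389.85256692775573, 'cx': 257.0041709329745, 'cy': 190.2488978941097, 'world_from_camera': array([[ 0.00315089, -0.98776155,  0.15593973,  0.32099444],
       [-0.99997767, -0.00219329,  0.00631248, -0.05271667],
       [-0.0058932 , -0.15595613, -0.9877464 ,  1.16716123],
       [ 0.        ,  0.        ,  0.        ,  1.        ]])}
```

View pics/scene0.png

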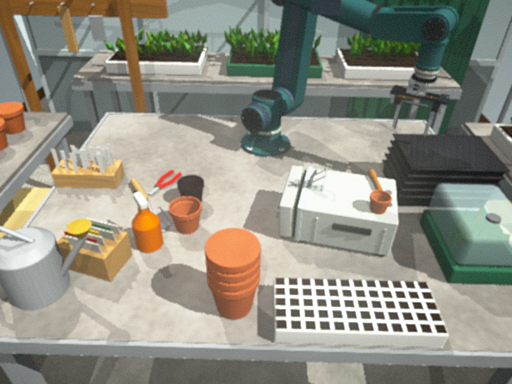

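View pics/top0.png

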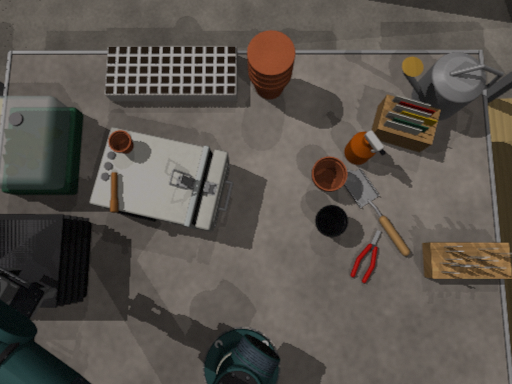

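The box lies at about (160,178) in the top view. Its door end points right (world −y) with the latch around (190,181). The pot and dibber are at its left end. Next I zoom in on both views.

```bash
cat > h.py <<'E'
import numpy as np, cv2
from workcell import manip, snapshot, camera_model
def ray(n,u,v):
    m=camera_model(n);T=m['world_from_camera']
    d=T[:3,:3]@np.array([(u-m['cx'])/m['fx'],(v-m['cy'])/m['fy'],1]);return T[:3,3],d
def onz(n,u,v,z):
    o,d=ray(n,u,v);return o+d*(z-o[2])/d[2]
def proj(n,p):
    m=camera_model(n);T=np.linalg.inv(m['world_from_camera']);c=T[:3,:3]@np.asarray(p)+T[:3,3]
    return np.array([m['cx']+m['fx']*c[0]/c[2],m['cy']+m['fy']*c[1]/c[2]])
def tri(n1,p1,n2,p2):
    o,d=ray(n1,*p1);q,e=ray(n2,*p2)
    s=np.linalg.lstsq(np.c_[d,-e],q-o,rcond=None)[0]
    a,b=o+d*s[0],q+e*s[1];return (a+b)/2,np.linalg.norm(a-b)
E
python3 - <<'E'
from h import *
a=cv2.imread('pics/scene0.png')[155:265,270:410];b=cv2.imread('pics/top0.png')[115:240,85:240]
a=cv2.resize(a,None,fx=5,fy=5,interpolation=cv2.INTER_CUBIC);b=cv2.resize(b,None,fx=4.7,fy=4.7,interpolation=cv2.INTER_CUBIC)
cv2.imwrite('pics/sc0.png',a);cv2.imwrite('pics/tc0.png',b)
E
```

```text
(no output)
```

View pics/sc0.png

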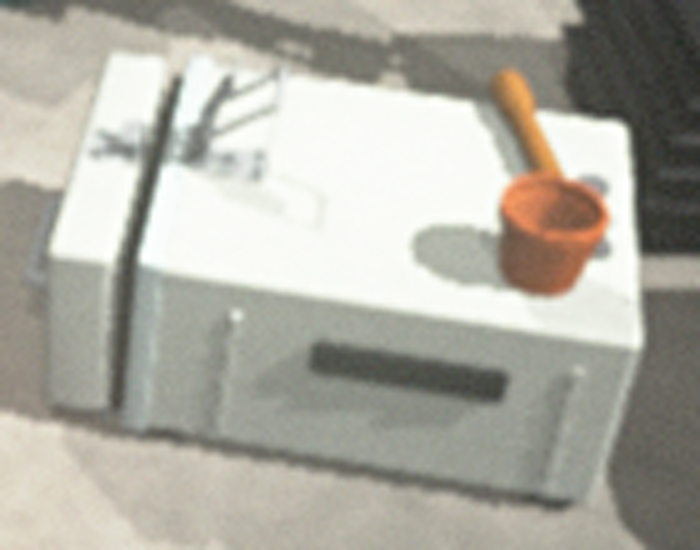

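View pics/tc0.png

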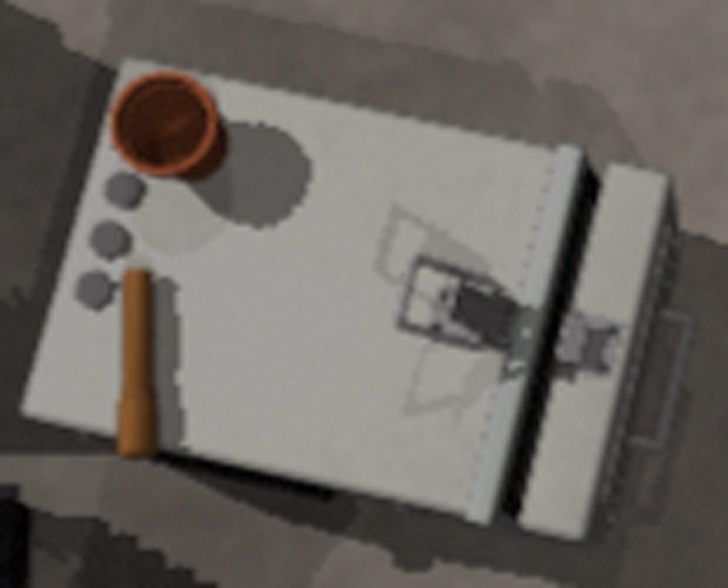

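The crops show the shell top corners, and the lever leans back and up with the loop thrown behind it. In the top crop the bar runs from about (415,255) to (400,328), and the keeper is near (595,345). Next I fit the box pose.

```bash
cat >> h.py <<'E'
def tc(x,y,s=4.7,o=(85,115)): return ((x+.5)/s-.5+o[0],(y+.5)/s-.5+o[1])
def sc(x,y): return tc(x,y,5,(270,155))
E
python3 - <<'E'
from h import *
# box corners: closed +y?, order: box local (x,y)
from scipy.optimize import least_squares
L=[(-.14,-.11),(-.14,.11),(.14,.11),(.14,-.11)]
# door direction ~ -y world; box y axis = z cross x
T=[onz('top',*tc(*p),.14) for p in [(125,60),(22,412),(582,150),(490,522)]]
S=[onz('scene',*sc(*p),.14) for p in [(640,345),(632,120),(140,268),(195,57)]]
for n,Q in (('top',T),('scene',S)):
    Q=np.array(Q)[:,:2]
    ex=(Q[2]+Q[3]-Q[0]-Q[1])/2; ey=(Q[0]+Q[2]-Q[1]-Q[3])/2
    print(n,Q.round(4).tolist(),'len',np.linalg.norm(ex),'wid',np.linalg.norm(ey))
    yaw=np.arctan2(ex[1],ex[0]); yaw2=np.arctan2(-ey[0],ey[1])if 0 else np.arctan2(ey[1],ey[0])-np.pi/2
    print('ctr',Q.mean(0),'doorend',(Q[2]+Q[3])/2,'yaw',yaw,yaw2)
# bar
print(tri('top',tc(407,292),'scene',sc(279,88)))
# keeper & lever tip in top at z .15/.2
print(onz('top',*tc(595,345),.15), onz('top',*tc(455,300),.19))
E
```

```text
top [[0.6569, 0.3544], [0.4498, 0.4001], [0.6032, 0.0862], [0.3884, 0.1329]] len 0.2737980336885766 wid 0.21596140875727554
ctr [0.52455452 0.24341143] doorend [0.49576435 0.10957397] yaw -1.7826803973954488 -1.7864266982104264
scene [[0.662, 0.3573], [0.4442, 0.4095], [0.6069, 0.0887], [0.3841, 0.139]] len 0.2756627260853134 wid 0.22615858230826963
ctr [0.52430693 0.24861121] doorend [0.49549249 0.11382541] yaw -1.7814055597794856 -1.7992902042474408
(array([0.50800874, 0.17142074, 0.19922458]), np.float64(0.0013475724939574565))
[0.48730405 0.07498357 0.15      ] [0.50536292 0.14658781 0.19      ]
```

Emit:
carry_out(series=[{"z":-0.7,"twist":0.1645},{"z":-0.7,"twist":0.1645},{"z":-0.7,"twist":0.1645},{"z":-0.7,"twist":0.1645},{"z":-0.7,"twist":0.1645},{"z":-0.7,"twist":0.1645},{"z":-0.7,"twist":0.1645},{"z":-0.6,"twist":0.1645}], jaw=0.25, newtons=12)

```text
invalid input
```

```bash
cat >> h.py <<'E'
C=np.array([.5245,.2455]);YAW=-1.785
ex=np.array([np.cos(YAW),np.sin(YAW)]);ey=np.array([-ex[1],ex[0]])
PIV=np.r_[C+.12*ex,.152]
def boxrel(p): # mm rel. lever pivot, box axes
    d=np.asarray(p)-PIV;return np.array([d[:2]@ex,d[:2]@ey,d[2]])*1e3
def st():
    s=manip.state();q=s['ee_rot'];yaw=2*np.arctan2(q[0],q[1]) # tool-y yaw: pi/2-..
    from scipy.spatial.transform import Rotation as R
    Y=R.from_quat(q).as_matrix()
    print('t',round(s['time'],2),'pos',s['position'].round(4),'rel pivot mm',boxrel(s['position']).round(1),
     'toolx.ex',round(float(Y[:2,0]@ex),3),'toolx.ey',round(float(Y[:2,0]@ey),3),'zdown',Y[2,2].round(4),
     'F box',np.r_[s['force'][:2]@ex,s['force'][:2]@ey,s['force'][2]].round(1),'gap',round(s['finger_gap'],3),'gf',s['gripper_force'])
E
python3 -c "
from h import *
st()"
```

```text
t 0.1 pos [0.2482 0.4902 0.2044] rel pivot mm [-300.4 -322.    52.4] toolx.ex -0.252 toolx.ey -0.968 zdown -1.0 F box [ 0.2 -0.3  0.3] gap 0.996 gf 0.0
```

Emit:
carry_out(series=[{"x":0,"y":0,"z":-0.7,"twist":0.1645},{"x":0,"y":0,"z":-0.7,"twist":0.1645},{"x":0,"y":0,"z":-0.7,"twist":0.1645},{"x":0,"y":0,"z":-0.7,"twist":0.1645},{"x":0,"y":0,"z":-0.7,"twist":0.1645},{"x":0,"y":0,"z":-0.7,"twist":0.1645},{"x":0,"y":0,"z":-0.7,"twist":0.1645},{"x":0,"y":0,"z":-0.6,"twist":0.1645}], jaw=0.25, newtons=12)

```text
time: 1.1
position: [0.2484, 0.4905, 0.2601]
ee_rot: [0.78, 0.625, -0.001, 0.0]
force: [-1.0, 0.5, -0.2]
finger_gap: 0.752
gripper_force: 0.0
```

```bash
python3 -c "
from h import *
st()"
```

```text
t 1.1 pos [0.2484 0.4905 0.2601] rel pivot mm [-300.7 -321.9  108.1] toolx.ex -1.0 toolx.ey 0.005 zdown -1.0 F box [-0.3 -1.1 -0.2] gap 0.752 gf 0.0
```

Emit:
carry_out(series=[{"x":-3.2,"y":4.02,"z":0,"twist":0},{"x":-3.2,"y":4.02,"z":0,"twist":0},{"x":-3.2,"y":4.02,"z":0,"twist":0},{"x":-3.2,"y":4.02,"z":0,"twist":0},{"x":-3.2,"y":4.02,"z":0,"twist":0},{"x":-3.2,"y":4.02,"z":0,"twist":0},{"x":-3.2,"y":4.02,"z":0,"twist":0},{"x":-3.2,"y":4.02,"z":0,"twist":0}])

```text
time: 2.1
position: [0.5091, 0.1707, 0.2599]
ee_rot: [0.779, 0.628, -0.0, -0.0]
force: [0.6, 0.1, 0.0]
finger_gap: 0.75
gripper_force: 0.0
```

Run:
```python
from h import *
st()
b=snapshot('scene')[:,:,::-1]; u,v=proj('scene',[.5,.15,.2]).astype(int); print(u,v)
cv2.imwrite('pics/s1.png',cv2.resize(b[v-50:v+40,u-55:u+65],None,fx=6,fy=6,interpolation=cv2.INTER_CUBIC))
st()
```

```text
t 2.1 pos [0.5091 0.1707 0.2599] rel pivot mm [-43.7   0.8 107.9] toolx.ex -1.0 toolx.ey -0.0 zdown -1.0 F box [-0.2  0.5  0. ] gap 0.75 gf 0.0
317 170
t 2.15 pos [0.5125 0.1655 0.259 ] rel pivot mm [-39.3   5.3 107. ] toolx.ex -1.0 toolx.ey 0.007 zdown -1.0 F box [2.3 3.5 0.1] gap 0.751 gf 0.0
```

View pics/s1.png

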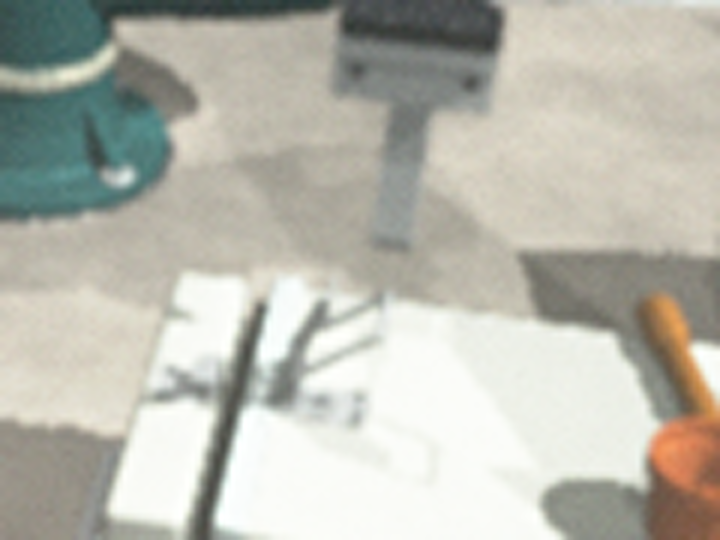

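The crop shows the finger directly above the bar, which is at about crop (382,318). The arm was still settling in that frame. Next I descend around the bar.

Emit:
carry_out(series=[{"x":0,"y":0,"z":0,"twist":0},{"x":0,"y":0,"z":1.0,"twist":0},{"x":0,"y":0,"z":1.2,"twist":0},{"x":0,"y":0,"z":1.2,"twist":0},{"x":0,"y":0,"z":1.2,"twist":0},{"x":0,"y":0,"z":1.2,"twist":0},{"x":0,"y":0,"z":1.2,"twist":0},{"x":0,"y":0,"z":0,"twist":0}])

```text
time: 3.15
position: [0.5077, 0.172, 0.189]
ee_rot: [0.779, 0.628, -0.001, -0.001]
force: [0.8, -0.4, -0.2]
finger_gap: 0.753
gripper_force: 0.0
```

Emit:
carry_out(series=[{"x":0,"y":0,"z":0,"twist":0},{"x":0,"y":0,"z":0,"twist":0},{"x":0,"y":0,"z":0,"twist":0},{"x":0,"y":0,"z":0,"twist":0},{"x":0,"y":0,"z":0,"twist":0},{"x":0,"y":0,"z":0,"twist":0},{"x":0,"y":0,"z":0,"twist":0},{"x":0,"y":0,"z":0,"twist":0}], jaw=0.65, newtons=12)

```text
time: 4.15
position: [0.5088, 0.1723, 0.1909]
ee_rot: [0.779, 0.628, 0.001, 0.0]
force: [1.5, -0.2, 2.1]
finger_gap: 0.438
gripper_force: 12.0
```

Run:
```python
from h import *
st()
b=snapshot('scene')[:,:,::-1]; u,v=317,170
cv2.imwrite('pics/s2.png',cv2.resize(b[v-50:v+40,u-55:u+65],None,fx=6,fy=6,interpolation=cv2.INTER_CUBIC))
st()
```

```text
t 4.15 pos [0.5088 0.1723 0.1909] rel pivot mm [-45.1   0.3  38.9] toolx.ex -1.0 toolx.ey -0.0 zdown -1.0 F box [-0.1  1.5  2.1] gap 0.438 gf 12.000227440148592
t 4.2 pos [0.5088 0.1723 0.1909] rel pivot mm [-45.1   0.3  38.9] toolx.ex -1.0 toolx.ey -0.0 zdown -1.0 F box [-0.8  2.1  2. ] gap 0.439 gf 12.000214420258999
```

View pics/s2.png

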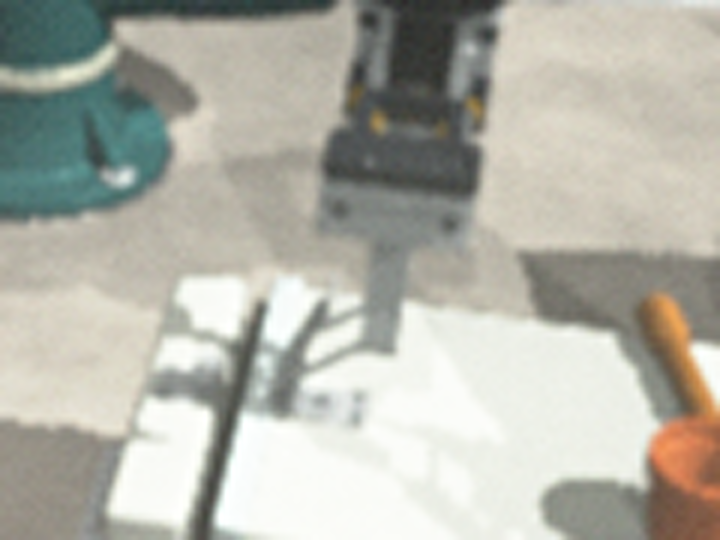

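The fingers hold the loop at a 41 mm opening, which matches its width. Next I carry the bar over on its arc.

Emit:
carry_out(series=[{"x":-0.6,"y":0,"z":-0.6,"twist":0},{"x":-0.72,"y":0,"z":-0.49,"twist":0},{"x":-0.82,"y":0,"z":-0.39,"twist":0},{"x":-0.88,"y":0,"z":-0.23,"twist":0},{"x":-0.9,"y":0,"z":-0.08,"twist":0},{"x":-0.9,"y":0,"z":0.08,"twist":0},{"x":-0.88,"y":0,"z":0.23,"twist":0},{"x":-0.82,"y":0,"z":0.39,"twist":0}])

```text
time: 5.2
position: [0.4945, 0.1076, 0.2013]
ee_rot: [0.779, 0.627, -0.0, 0.0]
force: [3.9, -0.4, 1.7]
finger_gap: 0.437
gripper_force: 12.0
```

```bash
python3 -c "
from h import *
st()"
```

```text
t 5.2 pos [0.4945 0.1076 0.2013] rel pivot mm [21.1  0.  49.3] toolx.ex -1.0 toolx.ey 0.0 zdown -1.0 F box [-0.4  3.9  1.7] gap 0.437 gf 12.00274771079421
```

Emit:
carry_out(series=[{"x":-0.77,"y":0.1,"z":0.58,"twist":0},{"x":-0.77,"y":0,"z":0.58,"twist":0},{"x":-0.6,"y":0,"z":0.65,"twist":0},{"x":-0.6,"y":0,"z":0.65,"twist":0},{"x":-0.4,"y":0,"z":0.7,"twist":0},{"x":-0.4,"y":0,"z":0.7,"twist":0},{"x":-0.15,"y":0,"z":0.6,"twist":0},{"x":-0.15,"y":0,"z":0.6,"twist":0}], newtons=20)

```text
time: 6.2
position: [0.4871, 0.0729, 0.15]
ee_rot: [0.778, 0.628, 0.001, -0.002]
force: [2.2, 6.5, 1.7]
finger_gap: 0.428
gripper_force: 20.0
```

Run:
```python
from h import *
st()
b=snapshot('scene')[:,:,::-1]; u,v=317,170
cv2.imwrite('pics/s3.png',cv2.resize(b[v-40:v+40,u-65:u+45],None,fx=7,fy=7,interpolation=cv2.INTER_CUBIC))
st()
```

```text
t 6.2 pos [0.4871 0.0729 0.15  ] rel pivot mm [56.6  0.2 -2. ] toolx.ex -1.0 toolx.ey -0.002 zdown -1.0 F box [-6.8  0.7  1.7] gap 0.428 gf 19.997020214796066
t 6.25 pos [0.4869 0.0726 0.1492] rel pivot mm [57.   0.  -2.8] toolx.ex -1.0 toolx.ey -0.002 zdown -1.0 F box [-5.6  2.1  0.6] gap 0.426 gf 19.994570016860962
```

View pics/s3.png

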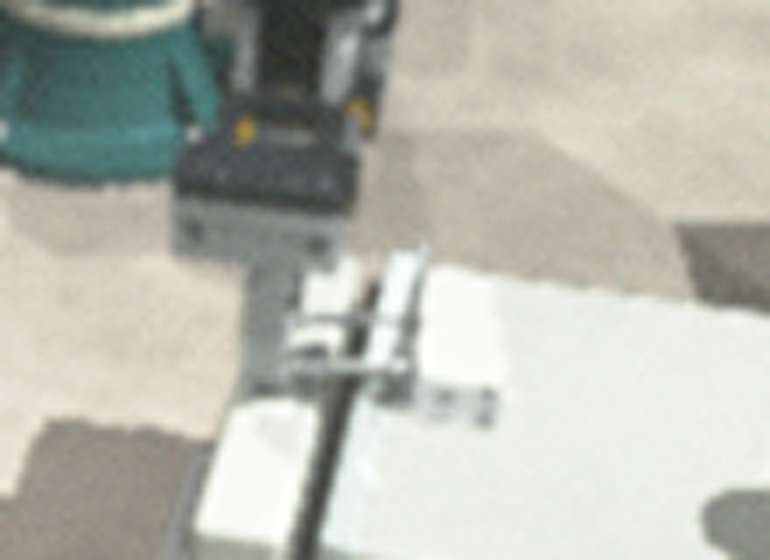

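The loop now bridges toward the keeper, with the fingers at crop (265,370). The lever runs from crop (395,370) to (422,248) and looks nearly upright. I compute its angle.

Run:
```python
from h import *
f=lambda x,z:((proj('scene',np.r_[PIV[:2]+ex*x/1e3,PIV[2]+z/1e3])-[252,130]+.5)*7-.5).round()
for t in (1.2,1.4,1.55,1.7,1.85,2.0):
    c,s=-np.cos(t),np.sin(t)
    px,pz=15*c,15*s; bz=6; bx=px+np.sqrt(52**2-(bz-pz)**2)
    print(t,'tip',f(61*c,61*s),'pin',f(px,pz),'bar@z6',round(bx,1),f(bx,bz))
```

```text
1.2 tip [465. 272.] pin [416. 350.] bar@z6 45.9 [296. 348.]
1.4 tip [438. 262.] pin [409. 348.] bar@z6 48.7 [290. 347.]
1.55 tip [417. 257.] pin [404. 347.] bar@z6 50.9 [285. 346.]
1.7 tip [395. 255.] pin [399. 346.] bar@z6 53.2 [280. 346.]
1.85 tip [374. 256.] pin [394. 346.] bar@z6 55.4 [274. 345.]
2.0 tip [353. 259.] pin [388. 347.] bar@z6 57.7 [269. 344.]
```

The lever is at about 1.5–1.55 and the bar slipped roughly 6 mm in the pads. I'll grip harder and pull on.

Emit:
carry_out(series=[{"x":0,"y":0,"z":0,"twist":0},{"x":0,"y":0,"z":0,"twist":0},{"x":-0.15,"y":0,"z":0,"twist":0},{"x":-0.15,"y":0,"z":0,"twist":0},{"x":-0.15,"y":0,"z":0,"twist":0},{"x":-0.15,"y":0,"z":0,"twist":0},{"x":-0.15,"y":0,"z":0,"twist":0},{"x":0,"y":0,"z":0,"twist":0}], newtons=40)

```text
time: 7.25
position: [0.4854, 0.0653, 0.1502]
ee_rot: [0.778, 0.628, 0.001, -0.002]
force: [0.9, 6.0, 0.8]
finger_gap: 0.418
gripper_force: 40.0
```

Run:
```python
from h import *
st()
b=snapshot('scene')[:,:,::-1]; u,v=317,170
cv2.imwrite('pics/s4.png',cv2.resize(b[v-40:v+40,u-65:u+45],None,fx=7,fy=7,interpolation=cv2.INTER_CUBIC))
```

```text
t 7.25 pos [0.4854 0.0653 0.1502] rel pivot mm [64.4  0.1 -1.8] toolx.ex -1.0 toolx.ey -0.002 zdown -1.0 F box [-6.1 -0.4  0.8] gap 0.418 gf 39.992755651474
```

View pics/s4.png

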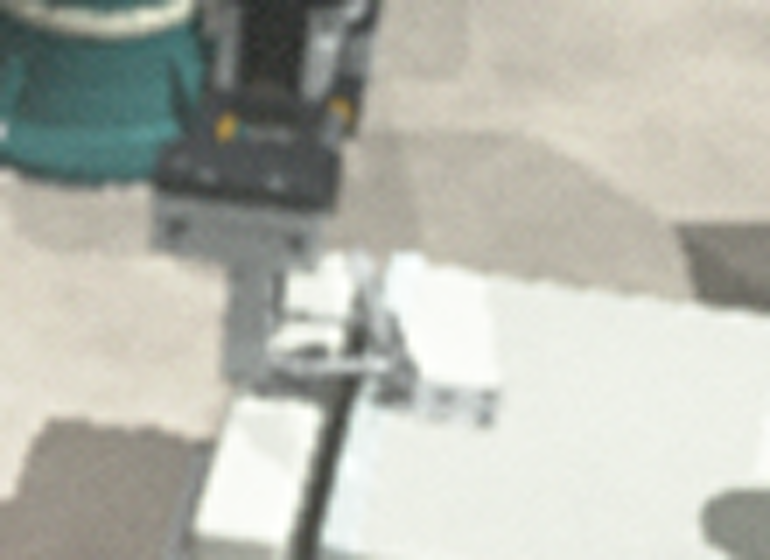

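The lever is now at about 1.97, with its tip at crop (358,255). I open so the loop drops beyond the nose, then rise.

Emit:
carry_out(series=[{"x":0,"y":0,"z":0,"twist":0},{"x":0,"y":0,"z":0,"twist":0},{"x":0,"y":0,"z":0,"twist":0},{"x":0,"y":0,"z":0,"twist":0},{"x":0,"y":0,"z":-0.9,"twist":0},{"x":0,"y":0,"z":-1.3,"twist":0},{"x":0,"y":0,"z":-1.3,"twist":0},{"x":0,"y":0,"z":-1.2,"twist":0}], jaw=0.3)

```text
time: 8.3
position: [0.4861, 0.0635, 0.1994]
ee_rot: [0.779, 0.628, 0.001, 0.0]
force: [-0.8, -0.1, 0.5]
finger_gap: 0.696
gripper_force: 0.0
```

Run:
```python
from h import *
st()
b=snapshot('scene')[:,:,::-1]; u,v=317,170
t=snapshot('top')[:,:,::-1]
A=cv2.resize(b[v-35:v+35,u-60:u+10],None,fx=5.6,fy=5.6,interpolation=cv2.INTER_CUBIC)
x,y=proj('top',[.49,.09,.16]).astype(int);print(x,y)
B=cv2.resize(t[y-35:y+35,x-35:x+35],None,fx=5.6,fy=5.6,interpolation=cv2.INTER_CUBIC)
cv2.imwrite('pics/s5.png',np.hstack([A,B]))
```

```text
t 8.3 pos [0.4861 0.0635 0.1994] rel pivot mm [66.   1.2 47.4] toolx.ex -1.0 toolx.ey -0.0 zdown -1.0 F box [ 0.3 -0.8  0.5] gap 0.696 gf 0.0
205 186
```

View pics/s5.png

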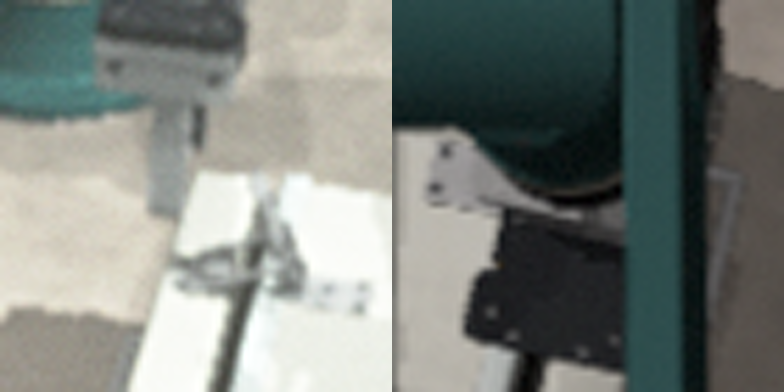

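The loop has dropped to the door top beyond the keeper, with the bar near left crop (182,272), and the lever leans to the door. I close the fingers and bring them to the lever's door side.

Emit:
carry_out(series=[{"x":0,"y":0,"z":0,"twist":0},{"x":0,"y":0,"z":0,"twist":0},{"x":0,"y":0,"z":0,"twist":0},{"x":0,"y":0,"z":0,"twist":0},{"x":0.5,"y":0,"z":0,"twist":0},{"x":0.5,"y":0,"z":0,"twist":0},{"x":0.5,"y":0,"z":0,"twist":0},{"x":0.5,"y":0,"z":0,"twist":0}], jaw=1, newtons=20)

```text
time: 9.4
position: [0.4901, 0.0834, 0.1978]
ee_rot: [0.779, 0.628, 0.0, -0.0]
force: [-0.2, -0.3, -0.0]
finger_gap: 0.006
gripper_force: 0.0
```

Run:
```python
from h import *
st()
b=snapshot('scene');print(((proj('scene',np.r_[PIV[:2]+ex*.053,.143])-[257,135]+.5)*5.6).round())
```

```text
t 9.4 pos [0.4901 0.0834 0.1978] rel pivot mm [45.7  0.8 45.8] toolx.ex -1.0 toolx.ey -0.0 zdown -1.0 F box [ 0.3 -0.1 -0. ] gap 0.006 gf 0.0
[194. 271.]
```

Emit:
carry_out(series=[{"x":0.5,"y":0,"z":0,"twist":0},{"x":0.5,"y":0,"z":0,"twist":0},{"x":0.5,"y":0,"z":0,"twist":0},{"x":0.5,"y":0,"z":0,"twist":0},{"x":0.5,"y":0,"z":0,"twist":0},{"x":0.5,"y":0,"z":0,"twist":0},{"x":0.5,"y":0,"z":0,"twist":0},{"x":0.5,"y":0,"z":0,"twist":0}])

```text
time: 10.45
position: [0.4986, 0.1225, 0.1976]
ee_rot: [0.779, 0.628, 0.0, -0.0]
force: [1.1, -1.3, 0.4]
finger_gap: 0.007
gripper_force: 0.8
```

Run:
```python
from h import *
st()
b=snapshot('scene')[:,:,::-1]; u,v=317,170
cv2.imwrite('pics/s6.png',cv2.resize(b[v-40:v+40,u-70:u+40],None,fx=7,fy=7,interpolation=cv2.INTER_CUBIC))
```

```text
t 10.45 pos [0.4986 0.1225 0.1976] rel pivot mm [ 5.7  0.8 45.6] toolx.ex -1.0 toolx.ey -0.0 zdown -1.0 F box [1.  1.3 0.4] gap 0.007 gf 0.8377577236387879
```

Emit:
carry_out(series=[{"x":0.52,"y":0,"z":0,"twist":0},{"x":0.52,"y":0,"z":0,"twist":0},{"x":0.43,"y":0,"z":0.18,"twist":0},{"x":0.43,"y":0,"z":0.18,"twist":0},{"x":0.3,"y":0,"z":0.19,"twist":0},{"x":0.3,"y":0,"z":0.19,"twist":0},{"x":0,"y":0,"z":0,"twist":0},{"x":0,"y":0,"z":0,"twist":0}])

```text
time: 11.5
position: [0.5035, 0.1454, 0.191]
ee_rot: [0.779, 0.627, -0.001, 0.001]
force: [-2.8, -5.3, 3.0]
finger_gap: 0.006
gripper_force: 3.4
```

Run:
```python
from h import *
st()
```

```text
t 11.5 pos [0.5035 0.1454 0.191 ] rel pivot mm [-17.7   0.7  39. ] toolx.ex -1.0 toolx.ey 0.001 zdown -1.0 F box [ 5.7 -1.7  3. ] gap 0.006 gf 3.4298786614090204
```

Feedback: 6 N at r≈47 mm is a load of about 0.3 N·m coming on near 0.9, so the loop is hooked. I continue down.

Emit:
carry_out(series=[{"x":0.22,"y":0,"z":0.2,"twist":0},{"x":0.22,"y":0,"z":0.2,"twist":0},{"x":0.22,"y":0,"z":0.22,"twist":0},{"x":0.2,"y":0,"z":0.22,"twist":0},{"x":0.14,"y":0,"z":0.2,"twist":0},{"x":0.13,"y":0,"z":0.2,"twist":0},{"x":0.13,"y":0,"z":0.2,"twist":0},{"x":0.13,"y":0,"z":0.2,"twist":0}])

```text
time: 12.5
position: [0.5067, 0.1596, 0.1757]
ee_rot: [0.779, 0.627, 0.0, 0.001]
force: [-3.6, -3.7, 6.4]
finger_gap: 0.005
gripper_force: 3.9
```

Run:
```python
from h import *
st()
```

```text
t 12.5 pos [0.5067 0.1596 0.1757] rel pivot mm [-32.3   0.9  23.7] toolx.ex -1.0 toolx.ey 0.0 zdown -1.0 F box [ 4.4 -2.8  6.4] gap 0.005 gf 3.8998296903446317
```

Emit:
carry_out(series=[{"x":0.1,"y":0,"z":0.2,"twist":0},{"x":0.1,"y":0,"z":0.2,"twist":0},{"x":0.1,"y":0,"z":0.2,"twist":0},{"x":0.05,"y":0,"z":0.2,"twist":0},{"x":0.05,"y":0,"z":0.2,"twist":0},{"x":0,"y":0,"z":0.2,"twist":0},{"x":0,"y":0,"z":0.2,"twist":0},{"x":0,"y":0,"z":0.15,"twist":0}])

```text
time: 13.5
position: [0.5077, 0.1643, 0.1579]
ee_rot: [0.778, 0.628, 0.0, -0.0]
force: [-0.4, 0.7, 0.3]
finger_gap: 0.006
gripper_force: 0.1
```

Run:
```python
from h import *
st()
```

```text
t 13.5 pos [0.5077 0.1643 0.1579] rel pivot mm [-37.1   0.8   5.9] toolx.ex -1.0 toolx.ey -0.0 zdown -1.0 F box [-0.5 -0.6  0.3] gap 0.006 gf 0.07245399774546968
```

The load has vanished, so it went past centre. I press gently to confirm it is home.

Emit:
carry_out(series=[{"x":0,"y":0,"z":0.06,"twist":0},{"x":0,"y":0,"z":0.06,"twist":0},{"x":0,"y":0,"z":0.06,"twist":0},{"x":0,"y":0,"z":0.06,"twist":0},{"x":0,"y":0,"z":0.03,"twist":0},{"x":0,"y":0,"z":0,"twist":0},{"x":0,"y":0,"z":0,"twist":0},{"x":0,"y":0,"z":0,"twist":0}])

```text
time: 14.5
position: [0.5077, 0.1639, 0.1566]
ee_rot: [0.779, 0.628, 0.0, 0.0]
force: [-2.7, -0.0, 5.5]
finger_gap: -0.0
gripper_force: 2.7
```

Run:
```python
from h import *
st()
```

```text
t 14.5 pos [0.5077 0.1639 0.1566] rel pivot mm [-36.7   0.9   4.6] toolx.ex -1.0 toolx.ey -0.0 zdown -1.0 F box [ 0.6 -2.7  5.5] gap -0.0 gf 2.695522677968256
```

Emit:
carry_out(series=[{"x":0,"y":0,"z":0.05,"twist":0},{"x":0,"y":0,"z":0.05,"twist":0},{"x":0,"y":0,"z":0.05,"twist":0},{"x":0,"y":0,"z":0.03,"twist":0},{"x":0,"y":0,"z":0,"twist":0},{"x":0,"y":0,"z":0,"twist":0},{"x":0,"y":0,"z":0,"twist":0},{"x":0,"y":0,"z":0,"twist":0}])

```text
time: 15.5
position: [0.5077, 0.164, 0.1565]
ee_rot: [0.779, 0.628, 0.001, 0.001]
force: [-4.6, -0.4, 10.4]
finger_gap: 0.006
gripper_force: 5.4
```

Run:
```python
from h import *
st()
```

```text
t 15.5 pos [0.5077 0.164  0.1565] rel pivot mm [-36.8   1.    4.5] toolx.ex -1.0 toolx.ey -0.0 zdown -1.0 F box [ 1.4 -4.4 10.4] gap 0.006 gf 5.420535315060988
```

The stop is firm: no further travel from 5 to 10 N, with the strip 16.5 mm above the top. I retreat upwards and look.

Emit:
carry_out(series=[{"x":0,"y":0,"z":-0.5,"twist":0},{"x":0,"y":0,"z":-1.5,"twist":0},{"x":0,"y":0,"z":-2,"twist":0},{"x":0,"y":0,"z":-2,"twist":0},{"x":0,"y":0,"z":-2,"twist":0},{"x":0,"y":0,"z":-2,"twist":0},{"x":0,"y":0,"z":-1,"twist":0},{"x":0,"y":0,"z":0,"twist":0}])

```text
time: 16.5
position: [0.5081, 0.1641, 0.2647]
ee_rot: [0.779, 0.628, 0.001, 0.0]
force: [-0.0, 0.5, -0.6]
finger_gap: 0.004
gripper_force: 0.0
```

Run:
```python
from h import *
st()
b=snapshot('scene')[:,:,::-1]; u,v=317,170
A=cv2.resize(b[v-25:v+75,u-50:u+90],None,fx=5,fy=5,interpolation=cv2.INTER_CUBIC)
cv2.imwrite('pics/s7.png',A)
```

```text
t 16.5 pos [0.5081 0.1641 0.2647] rel pivot mm [-36.9   1.3 112.7] toolx.ex -1.0 toolx.ey -0.0 zdown -1.0 F box [-0.5 -0.2 -0.6] gap 0.004 gf 0.0
```

View pics/s7.png

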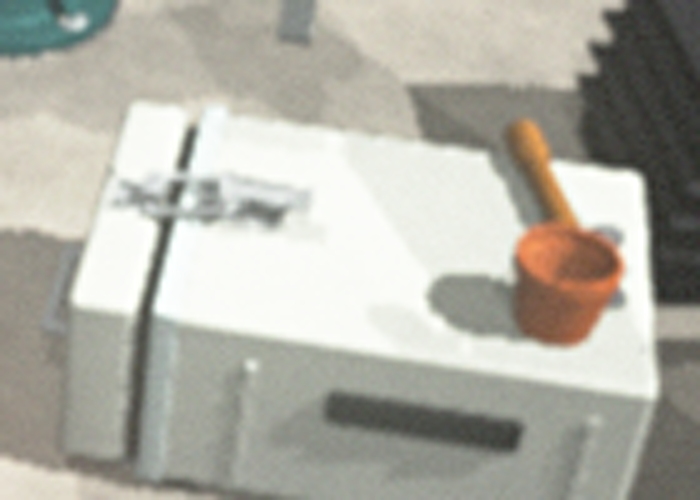

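The lever lies flat at crop (250,200), the loop is clamped around the keeper at (135,190), and the door gap is visibly narrower than before. The pot and dibber are unmoved and the gripper is clear, so I hand in.

```bash
python3 -c "
from workcell import manip
print(manip.hand_in())"
```

```text
the job is handed in; nothing more can be done
None
```

The latch is hooked behind the keeper and the lever is pressed home past centre; the door is drawn in with the gripper clear, the highest force I read was about 11 N, and the job was handed in at about 16.6 s.

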